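# Unstack the press adapters into their colour-coded holders

## Robot

A 7-joint arm with a two-finger parallel gripper is mounted at the origin on a cart in front of the work surface, level with it; the furniture and walls round the work are solid. World frame = base frame: x ahead of the robot, y to its left, z up, the work surface at z = 0. Lengths are in m, angles in rad, forces in N, time in s.
With the tool pointing down it reaches from about 0.425 to 0.925 m from the base axis. Payload 6.8 kg.
Tool frame: the origin (TCP) lies on the centre line of the jaws, within the pads' length; the fingertips stand ahead of it and the grasp point (between the pads) lies 11 mm behind it (r.tcp_to_tips is the z of the fingertips in the tool frame, in m); z points along the fingers, y is the line along which they close (so a half turn about z gives the same grasp; the last joint's range is limited). The gripper opens to 85 mm and grips with 20 to 120 N. Pads are 22 mm wide; open, the fingers measure 114 mm over their backs; the gripper's body (76 mm by 85 mm) begins 54 mm behind the grasp point. The pads swing forward as they close: fully open they stand 13 mm farther back than shut.
Start: joints at [-1.35, 0.477, 0.022, 1.555, -0.011, 1.109, -0.083], TCP at [0.218, 0.639, 0.239] pointing down, gripper open.
Joint ranges: [-2.96, 2.96], [-0.34, 2.1], [-1.41, 1.46], [0.24, 2.44], [-1.37, 4.51], [0.17, 1.92], [-2.96, 2.96]. Speed limits (rad/s): [2.39, 2.39, 3.14, 3.14, 3.14, 3.14, 3.14].

## Interface

Orientations are given as a rotation vector (axis times angle).
In Python, from bench import r, optics gives the robot as it stands.
- The arm moves only by the shell command python3 -m creep 'ROWS' [FORCE]. ROWS is a JSON object whose one key "rows" holds a list of rows, each a list of 7 numbers: the shift along the tool's x, y, z in units of 25 mm (1.0 is 25 mm), then the turn, a rotation vector about the tool's x, y, z in units of 8 degrees (1.0 is 8 degrees), then the finger opening in mm, from 0 to 85.4. A call has 1 to 10 rows; each row is the pose to reach, as a shift and turn from the pose commanded when the call began, along the tool's axes at that moment; what a row does not reach only later rows make up. A row lasts 1/8 s, in which the tool goes at most 62.5 mm and 10.7 degrees, less where a joint would pass 70% of its speed; a pose out of reach is approached as far as the arm can. A call with a gripper value outside its range is refused whole. The fingers move at their own pace and stop on an object; FORCE is the grip in N (left out, the last holds). Time passes only in rows, so rows that repeat a pose let the fingers close. It gives the time, the measured TCP pose, the force, the opening and the grip force at its end, in the units of the state.
- r.get_obs(): the state, without advancing time (a new reading comes with each control period).
- optics.grab_frame(name): name is "scene" or "top"; returns a dict with "color" (420x560x3 uint8, blue, green, red), "K" (3x3 intrinsics, pixels), "R" (3x3) and "t" (3): a world point X has camera coordinates R X + t. Camera axes: x right, y down, z forward; pixel columns grow to the right and rows downward; lengths in m; the calibration is good to about 2 mm. A picture is of the moment at which its call begins. There is no depth.
- r.hand_in(): hands the job in; it is judged then, once.
The state is a dict: "clock": time; "joints": joint angles; "qvel": joint speeds; "tau": joint torques, N m; "tcp_pos": TCP position; "orientation": TCP orientation; "contact_force": force on the tool from outside, world axes, zero at the start; "moment": the same for the moment, N m; "grip_width": finger opening in m; "gripper_force": force on a finger pad.
Only numpy, scipy, OpenCV 4.12 (cv2) and the standard library are available. Lean on these libraries where they do the work, as an engineer would, in place of code of your own. Each camera call takes 0.05 s, during which the arm holds its last target. There are 200 camera calls.

## Task

The five bearing press adapters were left piled in two stacks on the bench. Take both stacks apart and put each adapter back into the round dish with the rim of its own colour, lying flat on the dish's floor and not up on the rim. Keep every adapter upright on the way: do not tip one over.

Things in the scene. Friction and masses are not known exactly. Their poses are not given: they have to be found in the camera images.
- adapter_blue: blue anodised turned disc (press adapter), solid, diameter 66 mm, height 24 mm, about 200 g (varies), round side straight enough to pinch anywhere, a bare metal circle with a black centre on its top face. At the start it stands on the bench as the bottom of one of the two stacks. Origin: centre of its underside; z is up; its yaw means nothing.
- adapter_red: red anodised turned disc (press adapter), solid, diameter 66 mm, height 24 mm, about 200 g (varies), round side straight enough to pinch anywhere, a bare metal circle with a black centre on its top face. At the start it stands on the bench as the bottom of one of the two stacks. Origin: centre of its underside; z is up; its yaw means nothing.
- adapter_yellow: yellow anodised turned disc (press adapter), solid, diameter 50 mm, height 24 mm, about 120 g (varies), round side straight enough to pinch anywhere, a bare metal circle with a black centre on its top face. At the start it lies on either the blue or the red adapter, with the violet one on top of it. Origin: centre of its underside; z is up; its yaw means nothing.
- adapter_green: green anodised turned disc (press adapter), solid, diameter 50 mm, height 24 mm, about 120 g (varies), round side straight enough to pinch anywhere, a bare metal circle with a black centre on its top face. At the start it lies on either the blue or the red adapter. Origin: centre of its underside; z is up; its yaw means nothing.
- adapter_violet: violet anodised turned disc (press adapter), solid, diameter 36 mm, height 24 mm, about 70 g (varies), round side straight enough to pinch anywhere, a bare metal circle with a black centre on its top face. At the start it lies on top of the yellow adapter. Origin: centre of its underside; z is up; its yaw means nothing.
- holder_blue: black round dish with a blue rim and a blue ring on its floor, the place of the blue adapter, fixed to the bench. Outer diameter 96 mm, inner diameter 86 mm, floor 3 mm above the bench, rim 6 mm above the bench. Origin: centre of its underside, on the bench; z is up.
- holder_red: black round dish with a red rim and a red ring on its floor, the place of the red adapter, fixed to the bench. Outer diameter 96 mm, inner diameter 86 mm, floor 3 mm above the bench, rim 6 mm above the bench. Origin: centre of its underside, on the bench; z is up.
- holder_yellow: black round dish with a yellow rim and a yellow ring on its floor, the place of the yellow adapter, fixed to the bench. Outer diameter 80 mm, inner diameter 70 mm, floor 3 mm above the bench, rim 6 mm above the bench. Origin: centre of its underside, on the bench; z is up.
- holder_green: black round dish with a green rim and a green ring on its floor, the place of the green adapter, fixed to the bench. Outer diameter 80 mm, inner diameter 70 mm, floor 3 mm above the bench, rim 6 mm above the bench. Origin: centre of its underside, on the bench; z is up.
- holder_violet: black round dish with a violet rim and a violet ring on its floor, the place of the violet adapter, fixed to the bench. Outer diameter 66 mm, inner diameter 56 mm, floor 3 mm above the bench, rim 6 mm above the bench. Origin: centre of its underside, on the bench; z is up.
There are look-alikes about, which are no part of the job. What is shaped like the holder_violet but white is not meant.

How it is judged:
At the end, for the whole second after the job is handed in: Every adapter lies in the dish of its own colour, centre within 12 mm of the dish's centre, underside less than 5.5 mm above the bench (on the floor, not on the rim), tilted less than 0.08 rad, released and at rest (horizontal distance between adapter_blue and holder_blue below 0.012 m and height (world z) of each of adapter_blue, adapter_red, adapter_yellow, adapter_green, adapter_violet below 0.0055 m and angle between each of adapter_blue, adapter_red, adapter_yellow, adapter_green, adapter_violet's own z axis and vertical below 0.08 rad and linear speed of each of adapter_blue, adapter_red, adapter_yellow, adapter_green, adapter_violet below 0.02 m/s and angular speed of each of adapter_blue, adapter_red, adapter_yellow, adapter_green, adapter_violet below 0.2 rad/s and horizontal distance between adapter_red and holder_red below 0.012 m and horizontal distance between adapter_yellow and holder_yellow below 0.012 m and horizontal distance between adapter_green and holder_green below 0.012 m and horizontal distance between adapter_violet and holder_violet below 0.012 m); the robot touches nothing.
It fails at once if an adapter is tipped by more than 0.5 rad (angle between any of adapter_blue, adapter_red, adapter_yellow, adapter_green, adapter_violet's own z axis and vertical above 0.5 rad).
It also fails if it takes over 109 s, if anything falls off the work surface, if the arm or the gripper's body presses on something with over 40 N, if the wrist force passes 120 N, or if a joint passes its speed limit or range.

## Working session

There is one attempt and no reset: what is moved stays moved. The work goes in short steps, Python scripts to look and compute and a shell command to move; the robot and the scene stay as the last step left them, time stands still between calls to the robot, and variables do not carry over. Pictures are saved under pics/ and viewed, at most 14 in all, crops included, and the job is handed in when it is done.

```bash
mkdir -p pics; python3 - <<'E'
from bench import r, optics
import cv2
o=r.get_obs(); print(o['clock'],o['tcp_pos'],o['orientation'],o['grip_width'],r.tcp_to_tips)
for n in('scene','top'):
    f=optics.grab_frame(n); cv2.imwrite(f'pics/{n}0.png',f['color']); print(n,f['K'].tolist(),f['R'].tolist(),f['t'].tolist())
E
```

```text
0.0 [0.2177847  0.63829097 0.2383141 ] [-5.14015116e-01 -3.09908886e+00  2.88216872e-03] 0.08551980150487608 0.008
scene [[386.5806939927526, 0.0, 289.31086218084846], [0.0, 386.5806939927526, 213.87153577402466], [0.0, 0.0, 1.0]] [[0.7207414854733846, -0.6928700090698254, 0.021514219697662273], [-0.34628059402223976, -0.38674935055320975, -0.8547015210295789], [0.6005176611234877, 0.6085688871263881, -0.5186737397444808]] [-0.301343187034809, 0.2641746803845157, 0.8884011445496675]
top [[542.9841177086436, 0.0, 285.04044293793197], [0.0, 542.9841177086436, 214.34565862726956], [0.0, 0.0, 1.0]] [[0.007892258685304517, -0.9999685664018604, 0.0007605662705922591], [-0.9962227392878809, -0.007928464413520754, -0.08647192132590845], [0.08647523332489368, -7.523464138004913e-05, -0.9962539979147654]] [0.10184644057185772, 0.5228741443432255, 1.746488550046031]
```

View pics/top0.png

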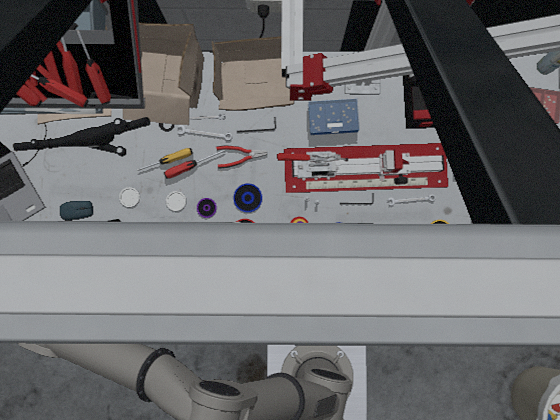

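View pics/scene0.png

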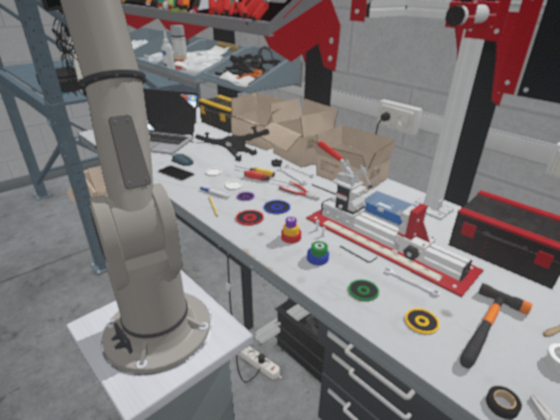

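The scene view shows the red/yellow/violet stack at about (291,230) and green on blue at about (318,253). The dishes are violet (246,196), blue (277,207), red (250,217), green (363,290) and yellow (422,320). The top view is mostly blocked by a beam. I'll enlarge the scene view.

```bash
python3 - <<'E'
import cv2,numpy as np
f=cv2.imread('pics/scene0.png')
c=lambda x,y,w,h,s:cv2.resize(f[y:y+h,x:x+w],None,fx=s,fy=s,interpolation=cv2.INTER_CUBIC)
cv2.imwrite('pics/c1.png',c(230,185,110,82,7))
cv2.imwrite('pics/c2.png',c(340,270,110,70,7))
E
```

```text
(no output)
```

View pics/c1.png

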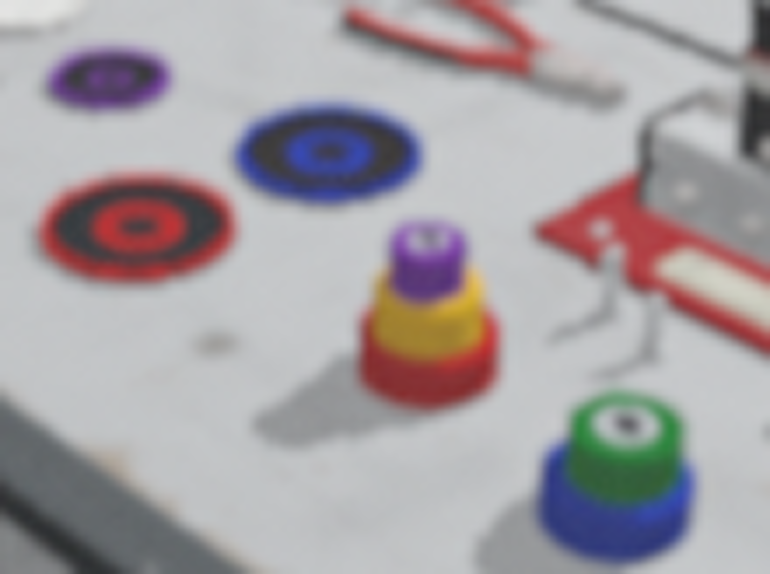

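View pics/c2.png

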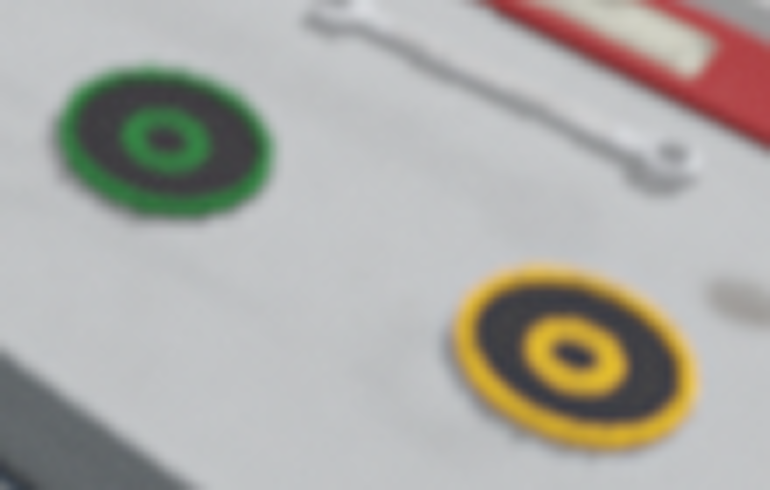

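The crops give the dish floor-ring centres and the silhouette edges of each disc. Green sits off-centre on blue. Next I'll fit positions on the known heights.

```bash
cat > h.py <<'E'
import numpy as np
from bench import r, optics
from scipy.optimize import least_squares
from scipy.spatial.transform import Rotation as Ro
import cv2
K=np.array([[386.5806939927526,0,289.31086218084846],[0,386.5806939927526,213.87153577402466],[0,0,1]])
R=np.array([[0.7207414854733846,-0.6928700090698254,0.021514219697662273],[-0.34628059402223976,-0.38674935055320975,-0.8547015210295789],[0.6005176611234877,0.6085688871263881,-0.5186737397444808]])
t=np.array([-0.301343187034809,0.2641746803845157,0.8884011445496675])
def ray(u,v,z):
    d=R.T@np.linalg.inv(K)@[u,v,1]; c=-R.T@t
    return (c+d*(z-c[2])/d[2])[:2]
def proj(X):
    p=(np.atleast_2d(X)@R.T+t)@K.T; return p[:,:2]/p[:,2:]
def circ(x,y,z,rad):
    a=np.linspace(0,2*np.pi,200); return proj(np.c_[x+rad*np.cos(a),y+rad*np.sin(a),0*a+z])
def disc(rad,z,xl,xr,bot=None,top=None):
    def f(p):
        b=circ(*p,z,rad); T=circ(*p,z+.024,rad); al=np.r_[b,T]
        e=[al[:,0].min()-xl, al[:,0].max()-xr]
        if bot: e.append(b[:,1].max()-bot)
        if top: e.append(T[:,1].min()-top)
        return e
    s=least_squares(f,ray((xl+xr)/2,bot or top,z),x_scale=.01,diff_step=1e-4); return s.x,s.fun
def go(x,y,z=None,yaw_tool_y=None):
    """shift along tool axes in row units; optional heading (deg) of jaw line -> turn about tool z in units of 8 deg"""
    o=r.get_obs(); M=Ro.from_rotvec(o['orientation']).as_matrix()
    d=np.array([x,y,o['tcp_pos'][2] if z is None else z])-o['tcp_pos']
    s=M.T@d/.025; out=list(s.round(2))
    h=np.degrees(np.arctan2(M[1,1],M[0,1]))
    if yaw_tool_y is not None:
        dd=(yaw_tool_y-h+90)%180-90; out.append(round(-dd/8,2))
    print('t',round(o['clock'],2),'tcp',o['tcp_pos'].round(4),'jaw heading',h.round(1),'zax',M[:,2].round(3),'rows',out)
E
python3 - <<'E'
from h import *
c1=lambda u,v:(230+(u+.5)/7-.5,185+(v+.5)/7-.5)
c2=lambda u,v:(340+(u+.5)/7-.5,270+(v+.5)/7-.5)
for n,p in dict(violet=c1(109,78),blue=c1(329,152),red=c1(139,226),green=c2(166,139),yellow=c2(576,356)).items(): print('dish',n,ray(*p,.003).round(4))
for n,(rad,z,xl,xr,b,T) in dict(red=(.033,0,359,499,407,None),yellow=(.025,.024,372,487,361,None),violet=(.018,.048,391,467,302,220),blue=(.033,0,538,694,563,None),green=(.025,.024,570,686,508,391)).items():
    s=disc(rad,z,c1(xl,0)[0],c1(xr,0)[0],c1(0,b)[1],c1(0,T)[1] if T else None); print(n,s[0].round(4),s[1].round(2))
print('metal v',ray(*c1(430,237),.072),'g',ray(*c1(627,424),.048))
go(.5,0,.2,0)
E
```

```text
dish violet [0.5419 0.3655]
dish blue [0.5764 0.23  ]
dish red [0.46   0.2385]
dish green [ 0.4542 -0.2419]
dish yellow [ 0.4701 -0.403 ]
red [0.4853 0.0636] [-0.62  0.61 -0.05]
yellow [0.4799 0.0584] [ 0.03 -0.03  0.  ]
violet [0.4793 0.0589] [-0.56  0.55  0.59 -0.66]
blue [ 0.4671 -0.0667] [-0.49  0.48 -0.04]
green [ 0.4668 -0.0717] [-0.72  0.72  0.2  -0.27]
metal v [0.47956101 0.0587587 ] g [ 0.46642408 -0.07081291]
t 0.1 tcp [0.2178 0.6383 0.2384] jaw heading 71.2 zax [-0.    -0.002 -1.   ] rows [np.float64(-18.93), np.float64(-20.52), np.float64(1.57), np.float64(8.9)]
```

```bash
python3 - <<'E'
from h import *
go(.4797,.0587,.14,7)
E
```

```text
t 0.1 tcp [0.2178 0.6383 0.2384] jaw heading 71.2 zax [-0.    -0.002 -1.   ] rows [np.float64(-17.4), np.float64(-18.55), np.float64(3.97), np.float64(8.02)]
```

```bash
python3 -m creep '{"rows":[[-1,-1,0,0,0,0.5,60],[-2.5,-2.6,0,0,0,1.2,60],[-4,-4.3,0,0,0,2,60],[-5.7,-6,0,0,0,3,60],[-7.4,-7.8,0,0,0,4,60],[-9,-9.6,0,0,0,5,60],[-10.7,-11.4,0.5,0,0,6,60],[-12.4,-13.2,1,0,0,7,60],[-14,-15,1.5,0,0,8,60],[-15.5,-16.5,2,0,0,8,60]]}' 40; python3 -c "
from h import *
go(.4797,.0587,.1,7)"
```

```text
clock: 1.35
tcp_pos: [0.4517, 0.1211, 0.189]
orientation: [-2.081, -2.354, -0.0]
contact_force: [1.8, 0.6, 0.1]
grip_width: 0.06
gripper_force: 0.0
t 1.35 tcp [0.4517 0.1211 0.189 ] jaw heading 7.0 zax [ 0.  0. -1.] rows [np.float64(-2.62), np.float64(0.8), np.float64(3.56), np.float64(0.0)]
```

```bash
python3 -m creep '{"rows":[[-1.3,0.4,1.2,0,0,0,60],[-2.2,0.7,2.4,0,0,0,60],[-2.6,0.8,3.4,0,0,0,60],[-2.6,0.8,3.6,0,0,0,60],[-2.6,0.8,3.6,0,0,0,60]]}'; python3 -c "
from h import *
f=optics.grab_frame('scene')['color']; cv2.imwrite('pics/a1.png',cv2.resize(f[160:275,225:365],None,fx=5,fy=5,interpolation=cv2.INTER_CUBIC))
go(.4797,.0587,.063,7)"
```

```text
clock: 1.98
tcp_pos: [0.4793, 0.0619, 0.0994]
orientation: [-2.078, -2.356, 0.0]
contact_force: [1.2, 0.3, 1.0]
grip_width: 0.0601
gripper_force: 0.0
t 2.02 tcp [0.4797 0.0621 0.0999] jaw heading 7.2 zax [ 0.001  0.001 -1.   ] rows [np.float64(-0.14), np.float64(-0.02), np.float64(1.48), np.float64(0.03)]
```

View pics/a1.png

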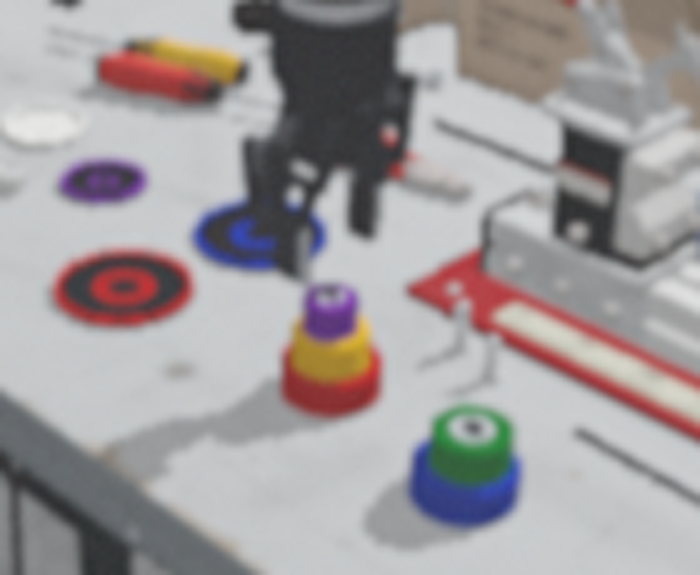

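The fingertips are at crop (295,275) and (363,233), straddling the violet disc from above. I'll work out their actual height.

```bash
python3 -c "
from h import *
for z in(.088,.092,.096,.1,.104): print(z,((proj([.4797,.0621,z])-[[225,160]])*5).round(0))
print(((proj([[.4797,.0587,.072]])-[[225,160]])*5))"
```

```text
0.088 [[327. 267.]]
0.092 [[327. 262.]]
0.096 [[327. 256.]]
0.1 [[327. 250.]]
0.104 [[328. 245.]]
[[330.23138667 292.10009285]]
```

```bash
python3 -m creep '{"rows":[[-0.14,0,0.8,0,0,0,60],[-0.14,0,1.5,0,0,0,60],[-0.14,0,1.6,0,0,0,60],[-0.14,0,1.6,0,0,0,30],[-0.14,0,1.6,0,0,0,30],[-0.14,0,1.6,0,0,0,30],[-0.14,0,1.6,0,0,0,30],[-0.14,0,1.6,0,0,0,30]]}' 40; python3 -c "
from h import *
go(.5419,.3655,.13,34)"
```

```text
clock: 3.02
tcp_pos: [0.4805, 0.0583, 0.0604]
orientation: [2.078, 2.356, 0.003]
contact_force: [-1.7, -0.3, 6.5]
grip_width: 0.0345
gripper_force: 39.6
t 3.02 tcp [0.4805 0.0583 0.0604] jaw heading 7.2 zax [ 0.001  0.001 -1.   ] rows [np.float64(11.89), np.float64(3.98), np.float64(-2.77), np.float64(-3.35)]
```

```bash
python3 -m creep '{"rows":[[0,0,-0.5,0,0,0,30],[0,0,-1.5,0,0,0,30],[0.8,0.3,-2.5,0,0,-0.3,30],[2.3,0.8,-2.8,0,0,-0.8,30],[4.2,1.4,-2.8,0,0,-1.3,30],[6.2,2.1,-2.8,0,0,-1.9,30],[8.2,2.8,-2.8,0,0,-2.5,30],[10,3.4,-2.8,0,0,-3,30],[11.3,3.8,-2.8,0,0,-3.3,30],[11.9,4,-2.8,0,0,-3.3,30]]}'; python3 -m creep '{"rows":[[0,0,0,0,0,0,30],[0,0,0,0,0,0,30]]}'; python3 -c "
from h import *
f=optics.grab_frame('scene')['color']; cv2.imwrite('pics/a2.png',cv2.resize(f[150:270,220:360],None,fx=5,fy=5,interpolation=cv2.INTER_CUBIC))
go(.5419,.3655,.0165,34)"
```

```text
clock: 4.28
tcp_pos: [0.5418, 0.3678, 0.1301]
orientation: [1.483, 2.769, 0.002]
contact_force: [-0.1, -0.5, -0.2]
grip_width: 0.0347
gripper_force: 40.0
clock: 4.53
tcp_pos: [0.5423, 0.3632, 0.1295]
orientation: [1.489, 2.766, -0.002]
contact_force: [-0.3, -0.7, 0.6]
grip_width: 0.0342
gripper_force: 40.0
t 4.58 tcp [0.5423 0.3632 0.1295] jaw heading 33.4 zax [-0.    -0.001 -1.   ] rows [np.float64(0.09), np.float64(0.04), np.float64(4.52), np.float64(-0.07)]
```

View pics/a2.png

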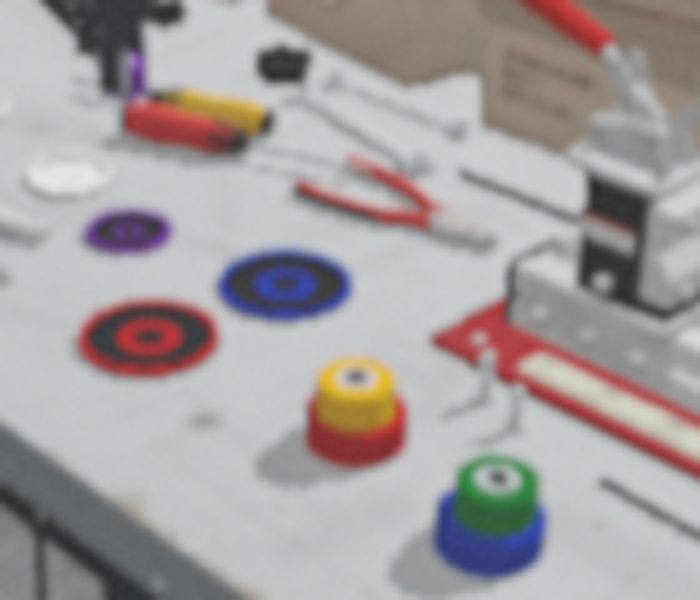

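Violet is held. Yellow's metal centre is at crop (356,377). I'll use it and cross-check the dish positions against the top image.

```bash
python3 -m creep '{"rows":[[0.05,0,1,0,0,0,30],[0.05,0,2.2,0,0,0,30],[0.05,0,3.4,0,0,0,30],[0.05,0,4.2,0,0,0,30],[0.05,0,4.4,0,0,0,30],[0.05,0,4.4,0,0,0,30]]}'; python3 -c "
from h import *
import h
print('yellow',ray(220+356.5/5-.5,150+377.5/5-.5,.048),'green',ray(220+497.5/5-.5,150+478.5/5-.5,.048))
f=cv2.imread('pics/top0.png'); hsv=cv2.cvtColor(f,cv2.COLOR_BGR2HSV)
h.K=np.array([[542.9841177086436,0,285.04044293793197],[0,542.9841177086436,214.34565862726956],[0,0,1]])
h.R=np.array([[0.007892258685304517,-0.9999685664018604,0.0007605662705922591],[-0.9962227392878809,-0.007928464413520754,-0.08647192132590845],[0.08647523332489368,-7.523464138004913e-05,-0.9962539979147654]])
h.t=np.array([0.10184644057185772,0.5228741443432255,1.746488550046031])
for n,(x,y) in dict(blue=(248,198),violet=(206,208)).items():
  w=hsv[y-18:y+19,x-18:x+19]; m=(w[...,0]>105)&(w[...,0]<165)&(w[...,1]>90); v,u=np.nonzero(m)
  c=[(u.min()+u.max())/2+x-18,(v.min()+v.max())/2+y-18]; print(n,c,u.max()-u.min(),v.max()-v.min(),ray(*c,.006))
go(.5419,.3655,.0165,34)"
```

```text
clock: 5.32
tcp_pos: [0.5418, 0.3664, 0.0198]
orientation: [1.486, 2.767, 0.001]
contact_force: [-0.5, 0.9, -0.5]
grip_width: 0.0343
gripper_force: 40.0
yellow [0.47976443 0.05903148] green [ 0.46591638 -0.07072613]
blue [np.float64(247.0), np.float64(197.0)] 28 28 [0.57990944 0.23188405]
violet [np.float64(206.5), np.float64(207.5)] 19 19 [0.54405497 0.36471536]
t 5.33 tcp [0.5418 0.3664 0.0198] jaw heading 33.5 zax [ 0.001  0.    -1.   ] rows [np.float64(-0.03), np.float64(-0.02), np.float64(0.13), np.float64(-0.06)]
```

```bash
python3 -m creep '{"rows":[[0,0,0.14,0,0,0,30],[0,0,0.14,0,0,0,60],[0,0,0.14,0,0,0,60],[0,0,0.1,0,0,0,60],[0,0,-1.2,0,0,0,60],[0,0,-2.5,0,0,0,60],[0,0,-4,0,0,0,70],[0,0,-4.5,0,0,0,70]]}'; python3 -c "
from h import *
go(.4797,.059,.1,7)"
```

```text
clock: 6.32
tcp_pos: [0.5425, 0.3672, 0.1344]
orientation: [1.485, 2.767, 0.006]
contact_force: [0.4, 0.9, 0.3]
grip_width: 0.07
gripper_force: 0.0
t 6.33 tcp [0.5425 0.3672 0.1344] jaw heading 33.6 zax [ 0.003  0.003 -1.   ] rows [np.float64(-8.89), np.float64(-8.91), np.float64(1.34), np.float64(3.32)]
```

```bash
python3 -m creep '{"rows":[[-0.8,-0.8,0,0,0,0.3,70],[-2.3,-2.3,0,0,0,0.9,70],[-3.9,-3.9,0,0,0,1.5,70],[-5.5,-5.5,0.3,0,0,2.1,70],[-7,-7,0.6,0,0,2.7,70],[-8.2,-8.2,1,0,0,3.2,70],[-8.8,-8.8,1.3,0,0,3.3,70],[-8.9,-8.9,1.3,0,0,3.3,70],[-8.9,-8.9,1.3,0,0,3.3,70]]}'; python3 -c "
from h import *
go(.4797,.059,.034,7)"
```

```text
clock: 7.45
tcp_pos: [0.4792, 0.0589, 0.0993]
orientation: [-2.077, -2.357, -0.0]
contact_force: [0.2, 0.9, -0.1]
grip_width: 0.0697
gripper_force: 0.0
t 7.45 tcp [0.4792 0.0589 0.0993] jaw heading 7.2 zax [ 0.  0. -1.] rows [np.float64(0.0), np.float64(0.02), np.float64(2.61), np.float64(0.03)]
```

```bash
python3 -m creep '{"rows":[[0,0,1,0,0,0,70],[0,0,2,0,0,0,70],[0,0,2.6,0,0,0,70],[0,0,2.6,0,0,0,70],[0,0,2.6,0,0,0,40],[0,0,2.6,0,0,0,40],[0,0,2.6,0,0,0,40],[0,0,2.6,0,0,0,40],[0,0,2.6,0,0,0,40]]}' 40; python3 -m creep '{"rows":[[0,0,-0.4,0,0,0,40],[0,0,-1.4,0,0,0,40],[0,0,-2.8,0,0,0,40],[0,0,-3.6,0,0,0,40],[0,0,-3.6,0,0,0,40]]}';python3 -c "
from h import *
f=optics.grab_frame('scene')['color']; cv2.imwrite('pics/a3.png',cv2.resize(f[150:270,220:360],None,fx=5,fy=5,interpolation=cv2.INTER_CUBIC))
go(.4701,-.403,.125,-40)"
```

```text
clock: 8.57
tcp_pos: [0.4798, 0.0585, 0.0353]
orientation: [2.078, 2.355, 0.003]
contact_force: [-1.8, 1.3, 6.4]
grip_width: 0.0484
gripper_force: 41.5
clock: 9.2
tcp_pos: [0.4799, 0.0584, 0.1259]
orientation: [2.077, 2.355, 0.005]
contact_force: [0.3, 0.4, -1.5]
grip_width: 0.0489
gripper_force: 41.6
t 9.25 tcp [0.4791 0.0584 0.1248] jaw heading 7.2 zax [ 0.001  0.001 -1.   ] rows [np.float64(-18.26), np.float64(-2.66), np.float64(-0.02), np.float64(5.9)]
```

View pics/a3.png

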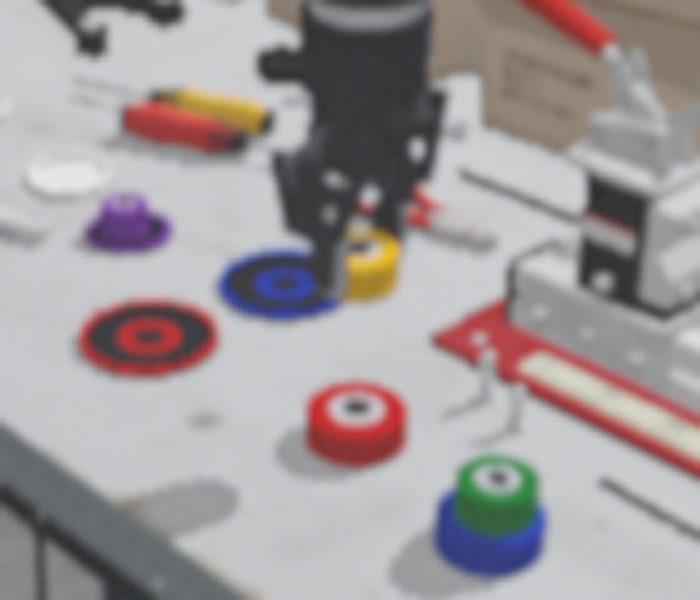

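Violet lies in its dish, yellow hangs level, and red's metal centre is at crop (357,407). Carrying yellow to its dish.

```bash
python3 -m creep '{"rows":[[-0.8,-0.1,0,0,0,0.2,40],[-2.5,-0.4,0,0,0,0.8,40],[-4.5,-0.7,0,0,0,1.5,40],[-6.6,-1,0,0,0,2.2,40],[-8.7,-1.3,0,0,0,2.9,40],[-10.8,-1.6,0,0,0,3.6,40],[-12.9,-1.9,0,0,0,4.3,40],[-15,-2.2,0,0,0,5,40],[-16.8,-2.4,0,0,0,5.6,40],[-17.8,-2.6,0,0,0,5.9,40]]}'; python3 -m creep '{"rows":[[-0.4,0,0,0,0,0,40],[-0.4,0,0,0,0,0,40],[-0.4,0,0,0,0,0,40]]}'; python3 -c "
from h import *
print('red',ray(220+357.5/5-.5,150+407.5/5-.5,.024))
go(.4701,-.403,.016,-40)"
```

```text
clock: 10.5
tcp_pos: [0.4672, -0.3954, 0.1232]
orientation: [2.852, 1.317, -0.004]
contact_force: [-0.2, 0.6, -0.4]
grip_width: 0.0486
gripper_force: 41.5
clock: 10.88
tcp_pos: [0.4635, -0.3977, 0.1238]
orientation: [-2.845, -1.328, -0.0]
contact_force: [0.5, 0.7, -1.1]
grip_width: 0.0484
gripper_force: 41.6
red [0.48255783 0.0602117 ]
t 10.88 tcp [ 0.4635 -0.3977  0.1238] jaw heading -40.0 zax [-0.     0.002 -1.   ] rows [np.float64(0.0), np.float64(0.34), np.float64(4.31), np.float64(0.01)]
```

```bash
python3 -m creep '{"rows":[[0,0.17,1,0,0,0,40],[0,0.34,2.2,0,0,0,40],[0,0.34,3.4,0,0,0,40],[0,0.34,4.2,0,0,0,40],[0,0.34,4.33,0,0,0,40],[0,0.34,4.33,0,0,0,40]]}'; python3 -m creep '{"rows":[[0,0,0,0,0,0,70],[0,0,0,0,0,0,70],[0,0,-0.2,0,0,0,70],[0,0,-1.2,0,0,0,70],[0,0,-2.5,0,0,0,70],[0,0,-4,0,0,0,84],[0,0,-4.4,0,0,0,84],[0,0,-4.4,0,0,0,84]]}'; python3 -c "
from h import *
f=optics.grab_frame('scene')['color']; cv2.imwrite('pics/a4.png',cv2.resize(f[220:350,290:450],None,fx=4.6,fy=4.6,interpolation=cv2.INTER_CUBIC))
go(.4662,-.071,.125,-8)"
```

```text
clock: 11.62
tcp_pos: [0.4704, -0.4048, 0.0167]
orientation: [2.847, 1.327, 0.001]
contact_force: [-0.9, 0.2, 0.1]
grip_width: 0.0486
gripper_force: 41.6
clock: 12.62
tcp_pos: [0.4703, -0.4046, 0.1265]
orientation: [2.847, 1.327, 0.001]
contact_force: [0.1, -0.3, -0.7]
grip_width: 0.0839
gripper_force: 0.0
t 12.68 tcp [ 0.4699 -0.4042  0.1256] jaw heading -40.0 zax [-0.     0.001 -1.   ] rows [np.float64(10.11), np.float64(-8.68), np.float64(0.03), np.float64(-4.0)]
```

View pics/a4.png

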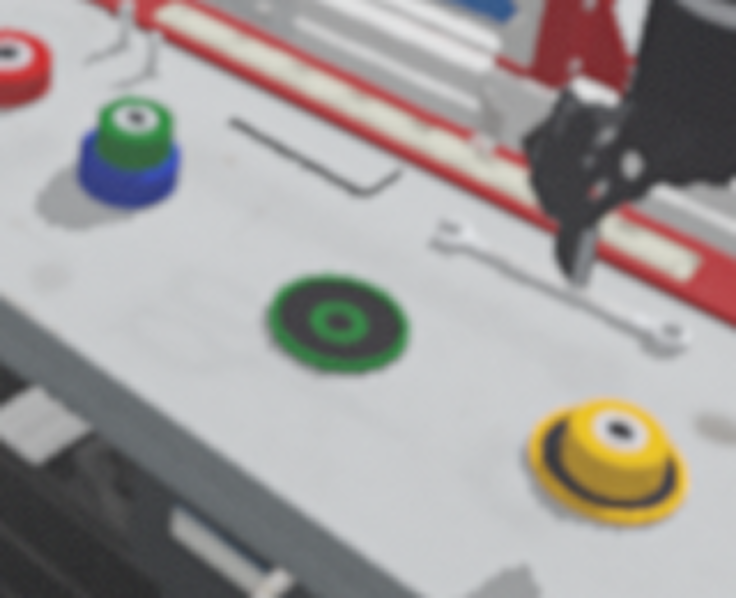

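Yellow lies in its dish with its metal centre at crop (620,431). Now green.

```bash
python3 -m creep '{"rows":[[0.7,-0.6,0,0,0,-0.3,70],[2.1,-1.8,0,0,0,-0.9,70],[3.6,-3.1,0,0,0,-1.5,70],[5.1,-4.4,0,0,0,-2.1,70],[6.6,-5.7,0,0,0,-2.7,70],[8.1,-7,0.3,0,0,-3.3,70],[9.4,-8.1,0.7,0,0,-3.8,70],[10.1,-8.7,1,0,0,-4,70],[10.1,-8.7,1,0,0,-4,70]]}'; python3 -c "
from h import *
print('yellow at',ray(290+620.5/4.6-.5,220+431.5/4.6-.5,.027))
go(.4662,-.071,.0345,-8)"
```

```text
clock: 13.8
tcp_pos: [0.465, -0.0697, 0.1001]
orientation: [-2.367, -2.063, 0.002]
contact_force: [0.2, 0.4, 0.8]
grip_width: 0.0703
gripper_force: 0.0
yellow at [ 0.4706633  -0.40400328]
t 13.8 tcp [ 0.465  -0.0697  0.1001] jaw heading -7.8 zax [-0.002  0.    -1.   ] rows [np.float64(-0.05), np.float64(0.06), np.float64(2.62), np.float64(0.02)]
```

```bash
python3 -m creep '{"rows":[[-0.05,0.05,1,0,0,0,70],[-0.05,0.05,2,0,0,0,70],[-0.05,0.05,2.6,0,0,0,70],[-0.05,0.05,2.6,0,0,0,70],[-0.05,0.05,2.6,0,0,0,40],[-0.05,0.05,2.6,0,0,0,40],[-0.05,0.05,2.6,0,0,0,40],[-0.05,0.05,2.6,0,0,0,40],[-0.05,0.05,2.6,0,0,0,40]]}' 40; python3 -m creep '{"rows":[[0,0,-0.4,0,0,0,40],[0,0,-1.4,0,0,0,40],[0,0,-2.6,0,0,0,40],[0,0,-2.8,0,0,0,40]]}';python3 -c "
from h import *
go(.4542,-.2419,.105,-28)"
```

```text
clock: 14.92
tcp_pos: [0.4675, -0.0733, 0.037]
orientation: [2.371, 2.059, 0.002]
contact_force: [-1.6, -0.9, 6.2]
grip_width: 0.0487
gripper_force: 41.4
clock: 15.42
tcp_pos: [0.4682, -0.0726, 0.108]
orientation: [2.37, 2.059, 0.005]
contact_force: [0.3, -0.0, -2.0]
grip_width: 0.0486
gripper_force: 41.8
t 15.43 tcp [ 0.4682 -0.0726  0.108 ] jaw heading -8.0 zax [ 0.004  0.001 -1.   ] rows [np.float64(-6.78), np.float64(0.39), np.float64(0.11), np.float64(2.5)]
```

```bash
python3 -m creep '{"rows":[[-0.6,0,0,0,0,0.2,40],[-1.8,0.1,0,0,0,0.7,40],[-3.3,0.2,0,0,0,1.2,40],[-4.8,0.3,0,0,0,1.8,40],[-6,0.4,0,0,0,2.3,40],[-6.6,0.4,0,0,0,2.5,40],[-6.8,0.4,0,0,0,2.5,40],[-6.8,0.4,0,0,0,2.5,40],[-6.8,0.4,0,0,0,2.5,40]]}'; python3 -c "
from h import *
go(.4542,-.2419,.0165,-28)"
```

```text
clock: 16.55
tcp_pos: [0.4533, -0.2413, 0.1059]
orientation: [-2.691, -1.619, -0.0]
contact_force: [0.6, -0.6, -1.8]
grip_width: 0.0486
gripper_force: 41.8
t 16.55 tcp [ 0.4533 -0.2413  0.1059] jaw heading -27.9 zax [-0.     0.001 -1.   ] rows [np.float64(-0.01), np.float64(0.05), np.float64(3.57), np.float64(0.01)]
```

```bash
python3 -m creep '{"rows":[[0,0.05,1,0,0,0,40],[0,0.05,2.2,0,0,0,40],[0,0.05,3.2,0,0,0,40],[0,0.05,3.55,0,0,0,40],[0,0.05,3.58,0,0,0,40]]}'; python3 -m creep '{"rows":[[0,0,0,0,0,0,70],[0,0,0,0,0,0,70],[0,0,-0.2,0,0,0,70],[0,0,-1.2,0,0,0,70],[0,0,-2.5,0,0,0,70],[0,0,-3.5,0,0,0,84],[0,0,-3.5,0,0,0,84]]}'; python3 -c "
from h import *
f=optics.grab_frame('scene')['color']; cv2.imwrite('pics/a5.png',cv2.resize(f[195:325,265:425],None,fx=4.6,fy=4.6,interpolation=cv2.INTER_CUBIC))
go(.467,-.067,.1,-8)"
```

```text
clock: 17.18
tcp_pos: [0.4543, -0.2427, 0.0166]
orientation: [-2.692, -1.618, 0.0]
contact_force: [0.1, -0.5, -1.6]
grip_width: 0.0483
gripper_force: 42.4
clock: 18.05
tcp_pos: [0.4555, -0.2437, 0.106]
orientation: [2.691, 1.616, 0.005]
contact_force: [0.2, -0.7, 0.3]
grip_width: 0.0838
gripper_force: 0.0
t 18.1 tcp [ 0.4548 -0.2431  0.1048] jaw heading -28.0 zax [ 0.002 -0.    -1.   ] rows [np.float64(6.45), np.float64(-2.88), np.float64(0.19), np.float64(-2.5)]
```

View pics/a5.png

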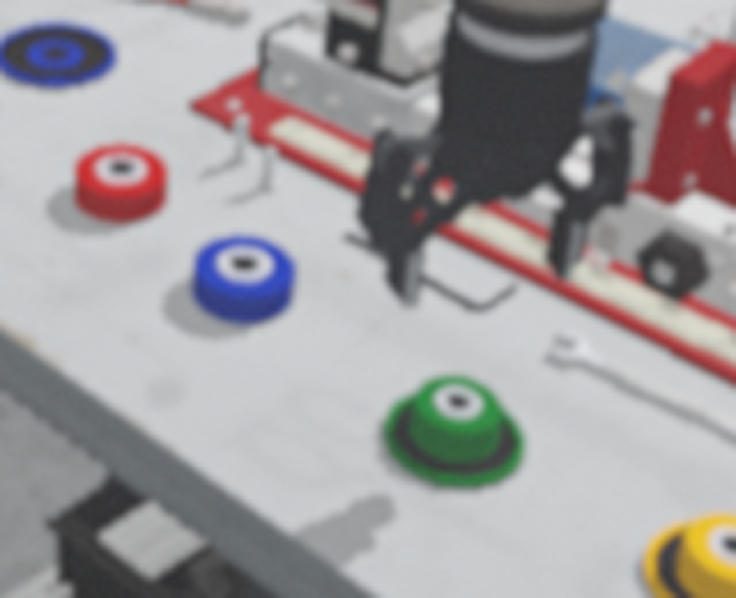

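Green is in its dish, its metal centre at crop (458,402). Blue's is at (244,264) and red's at (121,168).

```bash
python3 -c "
from h import *
p=lambda u,v,z:ray(265+(u+.5)/4.6-.5,195+(v+.5)/4.6-.5,z).round(4)
print('blue',p(244,264,.024),'red',p(121,168,.024),'green',p(458,402,.027))
go(*p(244,264,.024),.07,-8)"
```

```text
blue [ 0.464  -0.0692] red [0.4819 0.0599] green [ 0.4552 -0.2405]
t 18.1 tcp [ 0.4548 -0.2431  0.1048] jaw heading -28.0 zax [ 0.002 -0.    -1.   ] rows [np.float64(6.31), np.float64(-2.95), np.float64(1.39), np.float64(-2.5)]
```

```bash
python3 -m creep '{"rows":[[0.7,-0.3,0,0,0,-0.3,85],[2.1,-1,0,0,0,-0.8,85],[3.6,-1.7,0,0,0,-1.4,85],[5.1,-2.4,0.4,0,0,-2,85],[6,-2.8,0.9,0,0,-2.4,85],[6.3,-2.95,1.3,0,0,-2.5,85],[6.3,-2.95,1.4,0,0,-2.5,85],[6.3,-2.95,1.4,0,0,-2.5,85]]}'; python3 -c "
from h import *
go(.4645,-.069,.010,-8)"
```

```text
clock: 19.1
tcp_pos: [0.4629, -0.071, 0.0689]
orientation: [2.374, 2.057, -0.001]
contact_force: [-0.5, 0.3, 0.9]
grip_width: 0.0852
gripper_force: 0.0
t 19.1 tcp [ 0.4629 -0.071   0.0689] jaw heading -8.2 zax [-0.    -0.001 -1.   ] rows [np.float64(0.09), np.float64(0.05), np.float64(2.35), np.float64(-0.03)]
```

```bash
python3 -m creep '{"rows":[[0.05,0.05,0.6,0,0,0,85],[0.05,0.05,1.2,0,0,0,85],[0.05,0.05,1.8,0,0,0,85],[0.05,0.05,2.2,0,0,0,85],[0.05,0.05,2.35,0,0,0,85],[0.05,0.05,2.35,0,0,0,55],[0.05,0.05,2.35,0,0,0,55],[0.05,0.05,2.35,0,0,0,55],[0.05,0.05,2.35,0,0,0,55],[0.05,0.05,2.35,0,0,0,55]]}' 40; python3 -m creep '{"rows":[[0,0,-0.3,0,0,0,55],[0,0,-1.2,0,0,0,55],[0,0,-2.5,0,0,0,55],[0,0,-3.4,0,0,0,55],[0,0,-3.6,0,0,0,55]]}';python3 -c "
from h import *
f=optics.grab_frame('scene')['color']; cv2.imwrite('pics/a6.png',cv2.resize(f[165:295,230:390],None,fx=4.6,fy=4.6,interpolation=cv2.INTER_CUBIC))
go(.578,.231,.1,22)"
```

```text
clock: 20.35
tcp_pos: [0.4647, -0.0685, 0.0107]
orientation: [2.372, 2.06, 0.001]
contact_force: [-1.1, -1.1, 7.0]
grip_width: 0.0643
gripper_force: 44.6
clock: 20.98
tcp_pos: [0.4654, -0.0681, 0.1016]
orientation: [2.37, 2.06, 0.004]
contact_force: [-0.8, 0.5, -2.7]
grip_width: 0.0643
gripper_force: 45.2
t 21.02 tcp [ 0.4651 -0.0681  0.1012] jaw heading -8.0 zax [ 0.002  0.    -1.   ] rows [np.float64(12.48), np.float64(2.8), np.float64(0.06), np.float64(-3.75)]
```

View pics/a6.png

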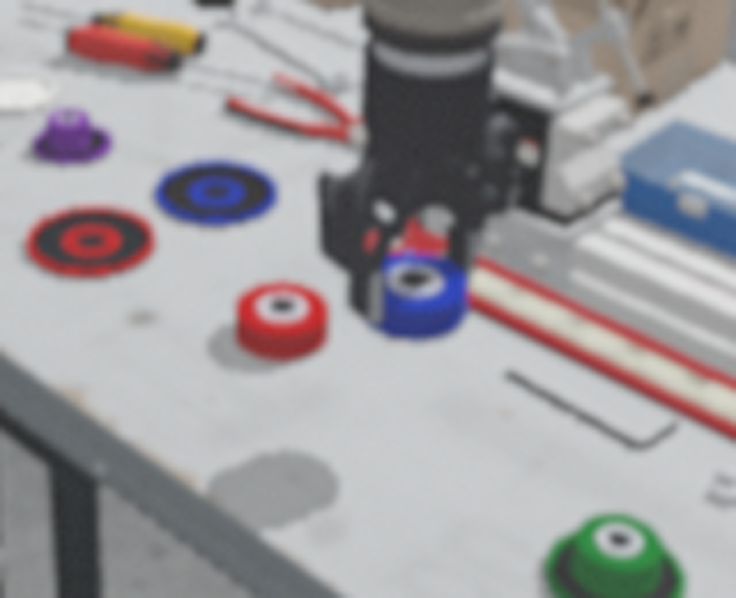

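Blue hangs level at crop (415,290). I'll carry it round clear of the fixture.

```bash
python3 -m creep '{"rows":[[0.6,0,0,0,0,-0.2,55],[1.9,0,0,0,0,-0.6,55],[3.4,0,0,0,0,-1,55],[5,0,0,0,0,-1.5,55],[6.6,0.2,0,0,0,-2,55],[8.2,0.8,0,0,0,-2.5,55],[9.8,1.5,0,0,0,-3,55],[11.2,2.2,0,0,0,-3.4,55],[12.1,2.6,0,0,0,-3.7,55],[12.4,2.8,0,0,0,-3.75,55]]}'; python3 -m creep '{"rows":[[0,0,0,0,0,0,55],[0,0,0,0,0,0,55]]}';python3 -c "
from h import *
go(.578,.231,.0148,22)"
```

```text
clock: 22.28
tcp_pos: [0.5763, 0.2314, 0.0986]
orientation: [-1.752, -2.606, 0.002]
contact_force: [0.4, 0.3, -2.3]
grip_width: 0.0643
gripper_force: 45.1
clock: 22.52
tcp_pos: [0.5764, 0.2273, 0.0998]
orientation: [-1.76, -2.602, 0.003]
contact_force: [-0.2, 0.2, -2.6]
grip_width: 0.0644
gripper_force: 45.1
t 22.52 tcp [0.5764 0.2273 0.0998] jaw heading 21.9 zax [-0.001 -0.001 -1.   ] rows [np.float64(0.11), np.float64(0.12), np.float64(3.4), np.float64(-0.02)]
```

```bash
python3 -m creep '{"rows":[[0.1,0.1,1,0,0,0,55],[0.1,0.1,2.2,0,0,0,55],[0.1,0.1,3.1,0,0,0,55],[0.1,0.1,3.37,0,0,0,55],[0.1,0.1,3.4,0,0,0,55]]}'; python3 -m creep '{"rows":[[0,0,0,0,0,0,84],[0,0,0,0,0,0,84],[0,0,-0.2,0,0,0,84],[0,0,-1.2,0,0,0,85],[0,0,-2.5,0,0,0,85],[0,0,-2.7,0,0,0,85]]}'; python3 -c "
from h import *
go(.482,.060,.08,7)"
```

```text
clock: 23.15
tcp_pos: [0.5786, 0.2314, 0.0155]
orientation: [1.759, 2.603, -0.0]
contact_force: [0.1, 0.1, -0.7]
grip_width: 0.0643
gripper_force: 45.1
clock: 23.9
tcp_pos: [0.5803, 0.2326, 0.0856]
orientation: [1.757, 2.602, 0.007]
contact_force: [-0.8, 0.0, 0.2]
grip_width: 0.085
gripper_force: 0.0
t 23.9 tcp [0.5803 0.2326 0.0856] jaw heading 21.9 zax [ 0.004  0.002 -1.   ] rows [np.float64(-4.93), np.float64(-6.23), np.float64(0.19), np.float64(1.87)]
```

```bash
python3 -m creep '{"rows":[[0,-1,0,0,0,0.2,85],[-0.3,-2.4,0,0,0,0.5,85],[-1.2,-3.7,0,0,0,0.9,85],[-2.5,-4.8,0,0,0,1.3,85],[-3.8,-5.7,0,0,0,1.6,85],[-4.7,-6.1,0.1,0,0,1.85,85],[-4.9,-6.2,0.2,0,0,1.85,85],[-4.9,-6.2,0.2,0,0,1.85,85]]}'; python3 -c "
from h import *
go(.482,.060,.010,7)"
```

```text
clock: 24.9
tcp_pos: [0.4806, 0.061, 0.0775]
orientation: [-2.077, -2.356, 0.0]
contact_force: [-1.2, 0.8, -0.2]
grip_width: 0.0848
gripper_force: 0.0
t 24.9 tcp [0.4806 0.061  0.0775] jaw heading 7.2 zax [-0.  0. -1.] rows [np.float64(-0.05), np.float64(0.05), np.float64(2.7), np.float64(0.03)]
```

```bash
python3 -m creep '{"rows":[[-0.05,0.05,0.6,0,0,0,85],[-0.05,0.05,1.3,0,0,0,85],[-0.05,0.05,2,0,0,0,85],[-0.05,0.05,2.5,0,0,0,85],[-0.05,0.05,2.7,0,0,0,85],[-0.05,0.05,2.7,0,0,0,55],[-0.05,0.05,2.7,0,0,0,55],[-0.05,0.05,2.7,0,0,0,55],[-0.05,0.05,2.7,0,0,0,55],[-0.05,0.05,2.7,0,0,0,55]]}' 40; python3 -m creep '{"rows":[[0,0,-0.3,0,0,0,55],[0,0,-1.2,0,0,0,55],[0,0,-2.5,0,0,0,55],[0,0,-3.4,0,0,0,55],[0,0,-3.6,0,0,0,55]]}';python3 -c "
from h import *
go(.461,.2385,.1,27)"
```

```text
clock: 26.15
tcp_pos: [0.4823, 0.0594, 0.0107]
orientation: [2.078, 2.355, 0.001]
contact_force: [-0.5, -0.9, 6.6]
grip_width: 0.0646
gripper_force: 44.9
clock: 26.78
tcp_pos: [0.4827, 0.0598, 0.1016]
orientation: [2.077, 2.355, 0.004]
contact_force: [0.2, 1.2, -1.7]
grip_width: 0.0645
gripper_force: 45.0
t 26.77 tcp [0.4827 0.0598 0.1016] jaw heading 7.2 zax [ 0.002  0.001 -1.   ] rows [np.float64(7.2), np.float64(0.03), np.float64(0.07), np.float64(-2.48)]
```

```bash
python3 -m creep '{"rows":[[0.6,0,0,0,0,-0.2,55],[1.9,0,0,0,0,-0.7,55],[3.4,0,0,0,0,-1.2,55],[5,0,0,0,0,-1.8,55],[6.3,0,0,0,0,-2.2,55],[7,0,0,0,0,-2.45,55],[7.2,0,0,0,0,-2.5,55],[7.2,0,0,0,0,-2.5,55],[7.2,0,0,0,0,-2.5,55]]}';python3 -c "
from h import *
go(.461,.2385,.0148,27)"
```

```text
clock: 27.9
tcp_pos: [0.4598, 0.2365, 0.1002]
orientation: [1.641, 2.679, -0.001]
contact_force: [0.7, -0.0, -1.3]
grip_width: 0.0647
gripper_force: 44.9
t 27.9 tcp [0.4598 0.2365 0.1002] jaw heading 27.0 zax [-0.    -0.001 -1.   ] rows [np.float64(0.05), np.float64(0.08), np.float64(3.42), np.float64(0.0)]
```

```bash
python3 -m creep '{"rows":[[0.05,0.08,1,0,0,0,55],[0.05,0.08,2.2,0,0,0,55],[0.05,0.08,3.1,0,0,0,55],[0.05,0.08,3.39,0,0,0,55],[0.05,0.08,3.42,0,0,0,55]]}'; python3 -m creep '{"rows":[[0,0,0,0,0,0,84],[0,0,0,0,0,0,84],[0,0,-0.2,0,0,0,84],[0,0,-1.2,0,0,0,85],[0,0,-2.7,0,0,0,85],[0,0,-4.5,0,0,0,85],[0,0,-6,0,0,0,85],[0,0,-7,0,0,0,85],[0,0,-7,0,0,0,85]]}'; python3 -c "
from h import *
f=optics.grab_frame('scene')['color']; cv2.imwrite('pics/a7.png',cv2.resize(f[180:340,230:460],None,fx=3.4,fy=3.4,interpolation=cv2.INTER_CUBIC))
cv2.imwrite('pics/a8.png',cv2.resize(f[180:235,230:310],None,fx=10,fy=10,interpolation=cv2.INTER_CUBIC))"
```

```text
clock: 28.52
tcp_pos: [0.4611, 0.2394, 0.0149]
orientation: [1.639, 2.68, -0.001]
contact_force: [0.1, -0.1, -0.6]
grip_width: 0.0643
gripper_force: 44.9
clock: 29.65
tcp_pos: [0.4619, 0.2407, 0.1921]
orientation: [1.637, 2.68, 0.007]
contact_force: [0.4, -0.5, 0.5]
grip_width: 0.0847
gripper_force: 0.0
```

View pics/a7.png

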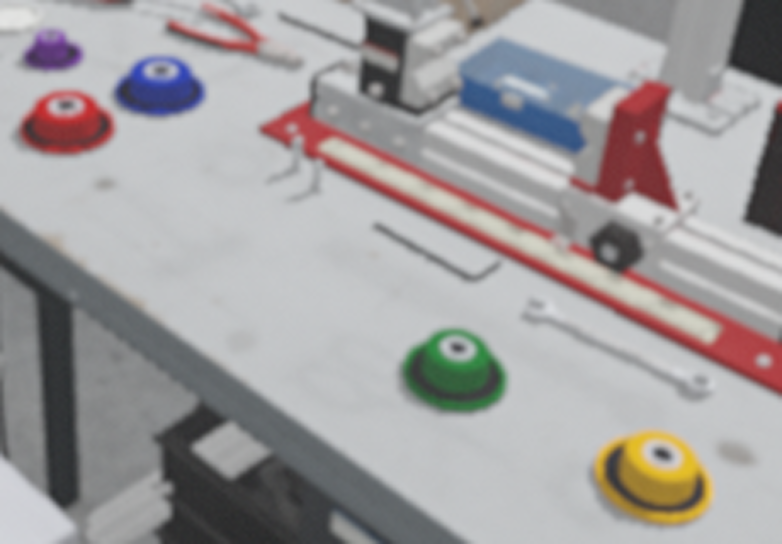

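View pics/a8.png

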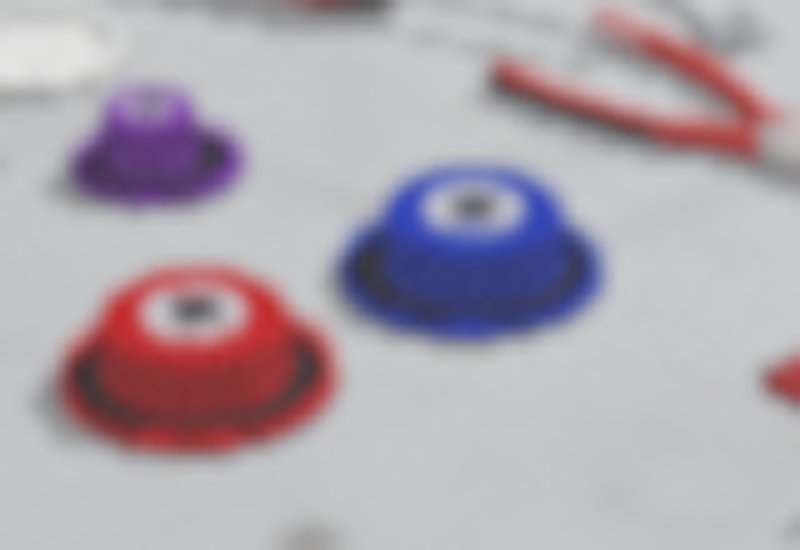

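All five sit in their dishes. The metal centres are violet (151,103), blue (474,207) and red (195,310). I'll check the numbers and hand in if they hold.

```bash
python3 -c "
from h import *
ok=True
for n,p,d in (('v',(151,103),(.5425,.365)),('b',(474,207),(.577,.2305)),('r',(195,310),(.460,.2385))):
  q=ray(230+(p[0]+.5)/10-.5,180+(p[1]+.5)/10-.5,.027); e=np.hypot(*(q-d)); print(n,q.round(4),e.round(4)); ok&=e<.008
if ok: print(r.hand_in())
"
```

```text
v [0.5419 0.3669] 0.002
b [0.578 0.23 ] 0.0011
r [0.4605 0.2399] 0.0015
the job is handed in; nothing more can be done
None
```

I took both stacks apart and put all five adapters in the dishes of their own colour, then handed the job in at about 30 s of robot time. In the camera images each lies flat in its dish, about 2 mm or less from the centre, but the hand-in returned no verdict.

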